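# Lock the lid catch of the narrow kitchen box

## Task

Lock the lid of the narrow storage box: lift its sliding steel catch over the bump in its guide, slide it across to the keeper end and let it down there, so that it sits flat on the lid with its tongue through the keeper; then let go. Leave the catch of the wide box open, as it is.

Things in the scene. Friction and masses are not known exactly. Their poses are not given: they have to be found in the camera images.
- box_narrow: Narrow, taller of two fixed plastic boxes: 110 (x) x 200 (y) mm, lid top at 100. Origin: centre of underside, z up; all in mm. A guide for the catch runs along y over the lid's middle: inside 47 wide, y -59 to +59 (end stops), side lips 24 to 28 above the lid, 26 slot between. A square bump, 8 high, 6 thick, crosses its floor at y = 0. Steel keeper bridge, 45 tall, at y = 70 to 78.
- catch_narrow: Its steel catch, 80 g, captive in the guide: slides along box y, lifts 8 (clears bump) to 18 mm (lips stop it); 3.5 side play. Origin: centre of the foot's underside; axes as the box's. Foot 40 x 40 x 6; upright fin 14 (x) x 30 (y), top at 72, 44 of it above the lips: pinch from above across its 14 mm. Tongue to +y, tip at 55, 11 to 17 high. Starts open, at box y about -31 (+-6).
- locked_seat (a point): Point on the narrow box's lid (box x 0, y +31, z 100 mm), axes as the box's: the middle of the locked seat, between the bump and the +y end stop. The locked catch has its origin here, give or take 8 mm along y (the play in the seat), its foot flat on the lid and its tongue through the keeper.
- catch_wide: The catch of the wide, lower box (200 x 200 mm, lid top at 70, fixed, same guide, bump and keeper), same shape as the other and also open: to be left where it is. Origin: centre of its foot's underside; axes about as its box's, whose middle lies about 31 mm to its +y. The boxes may stand either way round, left or right, 280 mm or more apart between centres.
There are look-alikes about, which are no part of the job. What is shaped like the box_narrow but blue is not meant. Leave any green look-alike of the catch_narrow alone.

How it is judged:
By the outcome, as a careful person would: the job done as asked, in the order asked, and still so for the second after the job is handed in, with the robot touching nothing.
It also fails if it takes over 32 s, if anything falls off the work surface, if the arm or the gripper's body presses on something with over 40 N, if the wrist force passes 120 N, or if a joint passes its speed limit or range.

## Robot

A 6-joint arm with a two-finger parallel gripper is mounted at the origin on the work surface. World frame = base frame: x ahead of the robot, y to its left, z up, the work surface at z = 0. Lengths are in mm, angles in rad, forces in N, time in s.
With the tool pointing down it reaches from about 250 to 775 mm from the base axis. Payload 4 kg.
Tool frame: the origin (TCP) lies at the very end of the fingers, on their centre line; the grasp point (between the pads) lies 19 mm behind it; z points along the fingers, y is the direction in which the jaws open and shut (so a half turn about z gives the same grasp; the last joint's range is limited). The gripper opens to 85 mm and grips with 20 to 120 N. Pads are 22 mm wide; open, the fingers measure 114 mm over their backs; the gripper's body (76 mm by 85 mm) begins 54 mm behind the grasp point. The pads swing forward as they close: fully open they stand 13 mm farther back than shut.
Start: joints at [-1.342, 0.087, 1.371, -0, 1.684, -0.103], TCP at [179.157, -520.02, 231.341] pointing down, gripper open.
Joint ranges: [-3.1, 3.1], [-0.76, 2.03], [0.27, 2.55], [-1.08, 4.22], [0.17, 2.65], [-2.57, 2.57]. Speed limits (rad/s): [2.79, 2.79, 3.14, 3.14, 3.14, 3.14].

## Interface

Orientations are given as a unit quaternion [w, x, y, z].
In Python, from station import r, vision gives the robot as it stands. The module is installed in compiled form; this text tells all that it offers.
- The arm moves only by the tool step_arm, never from a script. Its argument "motion" is a list of rows, each a list of 7 numbers: the finger opening in mm, from 0 to 85.4, then the shift along the tool's x, y, z in mm, then the turn, a rotation vector about the tool's x, y, z in degrees. In form: [[jaw, x, y, z, rx, ry, rz], ...]. A call has 1 to 8 rows; each row shifts and turns the pose as measured when the row begins, along the tool's axes as they then stand; what a row does not reach is not made up. A row lasts 1/8 s, in which the tool goes at most 62.5 mm and 10.7 degrees, less where a joint would pass 70% of its speed; a pose out of reach is approached as far as the arm can. A call with a gripper value outside its range is refused whole. The fingers move at their own pace and stop on an object; "force" is the grip in N (left out, the last holds). Time passes only in rows, so rows that do not move let the fingers close. It gives the time, the measured TCP pose, the force and the opening at its end, in the units of the state.
- r.observe(): the state, without advancing time (a new reading comes with each control period).
- vision.get_image(name): name is "scene" or "side" or "wrist"; returns (picture, depth): 480x640x3 uint8, red, green, blue; 480x640 float32, mm along the optical axis (not along the pixel's ray), 0 where there is no reading.
- vision.camera_model(name): a dict with "camera_matrix" (3x3 intrinsics, pixels), "world_from_camera" (4x4, takes a point from camera to world coordinates). Camera axes: x right, y up, looking along -z (the intrinsics and any distortion apply to the point x, -y, -z); pixel columns grow to the right and rows downward; lengths in mm; the calibration is good to about 2 mm. A picture is of the moment at which its call begins: read the wrist's pose just before it. camera_model takes no time and is no camera call; for the wrist camera it gives the pose at the moment of the call.
- r.close_job(): hands the job in, once; it reports no verdict.
Trained networks look in the newest picture that a camera, given by its name, has taken for a name from the list of things; names that differ only in an ending like _2 or _b are one class to them, and where a whole thing is asked for, a point or a joint stands for the part that bears it (a point fixed in the world has none). Each returns a list of dicts, best first, with "p" (0 to 1); they miss things now and then, are a little off and sometimes report something else, mostly with a low value. They report only what shows in the picture. A call takes as long as a camera call. They do not tell look-alikes from the thing itself.
- vision.spot_in(camera, label): "uv" ([column, row] in pixels, amid what is visible of it).
- vision.cut_out(camera, label): "mask" (480x640 bool, what is visible of it) and "uv" ([column, row] in pixels, amid what is visible of it).
The state is a dict: "t": time; "qpos": joint angles; "dq": joint speeds; "joint_torque": joint torques, N m; "tool_pos": TCP position; "orientation": TCP orientation; "contact_force": force on the tool from outside, world axes, zero at the start; "torque": the same for the moment, N m; "finger_gap": finger opening in mm.
Only numpy, scipy, OpenCV 4.12 (cv2) and the standard library are available. Lean on these libraries where they do the work, as an engineer would, in place of code of your own. Each camera call takes 0.05 s, during which the arm holds its last target.

## Working session

There is one attempt and no reset: what is moved stays moved. The work goes in short steps, Python scripts to look and compute and a tool call to move; the robot and the scene stay as the last step left them, time stands still between calls to the robot, and variables do not carry over. Pictures are saved under pics/ and viewed, and the job is handed in when it is done.

Besides the shell and the picture viewer there is one more tool, called after "Call:" as name([rows], argument=value, ...), one row to a line, values as JSON. step_arm: Moves the arm, as the interface text tells. Its arguments: {"type":"object","properties":{"motion":{"type":"array"},"force":{"type":"number"}},"required":["motion"]}

```bash
mkdir -p pics; cat > h.py <<'E'
import numpy as np, cv2
from station import r, vision
def world(name,uv,depth,m=None):
    m=m or vision.camera_model(name); K=np.array(m["camera_matrix"]);T=np.array(m["world_from_camera"])
    uv=np.atleast_2d(uv).astype(float); c=uv[:,0].astype(int); rr=uv[:,1].astype(int)
    d=depth[rr,c]
    x=(uv[:,0]-K[0,2])/K[0,0]*d; y=(uv[:,1]-K[1,2])/K[1,1]*d
    P=np.stack([x,-y,-d,np.ones_like(d)],1)
    return (P@T.T)[:,:3]
def save(n,p): cv2.imwrite(f"pics/{n}.png",cv2.cvtColor(p,cv2.COLOR_RGB2BGR))
E
python3 - <<'E'
from h import *
s=r.observe(); print({k:np.round(v,3).tolist() for k,v in s.items()})
for c in ["scene","side"]:
    p,d=vision.get_image(c); save(c+"0",p); np.savez(f"{c}0.npz",p=p,d=d)
    m=vision.camera_model(c); print(c,{k:np.round(v,3).tolist() for k,v in m.items()})
    for l in ["catch_narrow","box_narrow"]:
        for o in vision.cut_out(c,l):
            ys,xs=np.nonzero(o["mask"]); print(l,round(o["p"],2),np.round(o["uv"]),len(xs)); 
            W=world(c,np.stack([xs,ys],1),d,m); W=W[d[ys,xs]>0]
            if len(W): print("  ",np.round(np.median(W,0)),np.round(np.percentile(W,[2,98],axis=0)).tolist())
E
```

```text
{'t': 0.0, 'qpos': [-1.342, 0.088, 1.372, 0.0, 1.684, -0.103], 'dq': [-0.002, -0.0, 0.002, -0.002, -0.001, -0.0], 'joint_torque': [-0.0, -35.186, -31.328, -0.0, 0.011, -0.0], 'tool_pos': [179.044, -519.498, 230.096], 'orientation': [-0.001, 0.986, 0.165, -0.0], 'contact_force': [-0.062, -0.739, 0.524], 'torque': [-0.049, 0.015, 0.012], 'finger_gap': 85.296}
scene {'camera_matrix': [[511.443, 0.0, 318.29], [0.0, 511.443, 240.891], [0.0, 0.0, 1.0]], 'world_from_camera': [[-0.547, -0.649, 0.528, 971.75], [0.837, -0.438, 0.329, 314.294], [0.018, 0.622, 0.783, 865.352], [0.0, 0.0, 0.0, 1.0]]}
catch_narrow 0.98 [383. 300.] 645
   [526. 171. 139.] [[507.0, 148.0, 104.0], [542.0, 211.0, 173.0]]
catch_narrow 0.68 [355. 245.] 608
   [379.  33.  19.] [[332.0, 8.0, 3.0], [396.0, 53.0, 73.0]]
box_narrow 0.76 [394. 337.] 8044
   [556. 211. 100.] [[469.0, 98.0, 14.0], [609.0, 292.0, 135.0]]
box_narrow 0.73 [467. 250.] 7286
   [313. 240. 100.] [[235.0, 139.0, 8.0], [346.0, 330.0, 131.0]]
side {'camera_matrix': [[471.414, 0.0, 319.142], [0.0, 471.414, 240.65], [0.0, 0.0, 1.0]], 'world_from_camera': [[1.0, -0.01, 0.009, 444.386], [0.013, 0.6, -0.8, -574.866], [0.002, 0.8, 0.6, 504.528], [0.0, 0.0, 0.0, 1.0]]}
catch_narrow 0.8 [282. 251.] 1160
   [376.  22.  21.] [[335.0, 4.0, 0.0], [398.0, 58.0, 73.0]]
catch_narrow 0.66 [370. 156.] 640
   [519. 151. 133.] [[504.0, 143.0, 101.0], [544.0, 248.0, 173.0]]
box_narrow 0.8 [371. 189.] 6020
   [526. 123.  96.] [[458.0, 88.0, 7.0], [607.0, 265.0, 130.0]]
```

View pics/scene0.png

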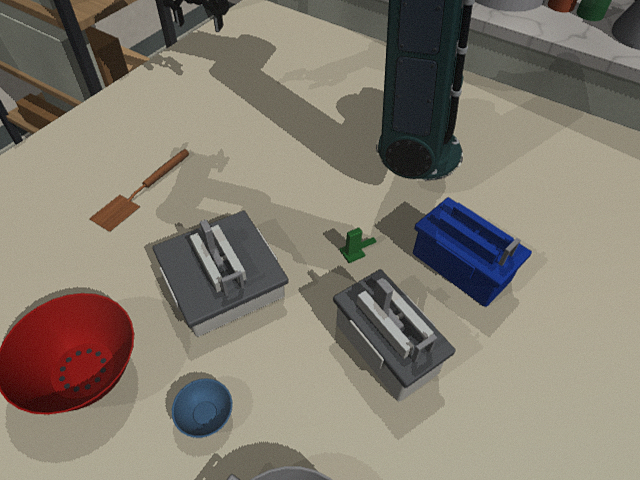

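View pics/side0.png

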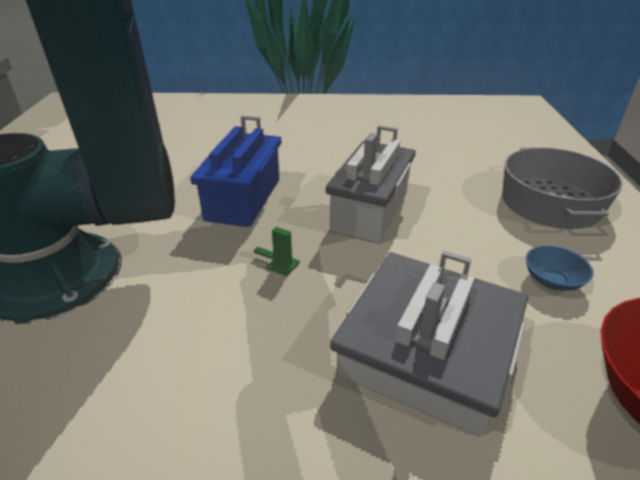

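```bash
python3 - <<'E'
from h import *
z=np.load("scene0.npz"); p=z["p"]
cv2.imwrite("pics/crop0.png",cv2.resize(cv2.cvtColor(p,cv2.COLOR_RGB2BGR)[225:425,280:500],None,fx=3,fy=3,interpolation=cv2.INTER_CUBIC))
E
```

```text
(no output)
```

View pics/crop0.png

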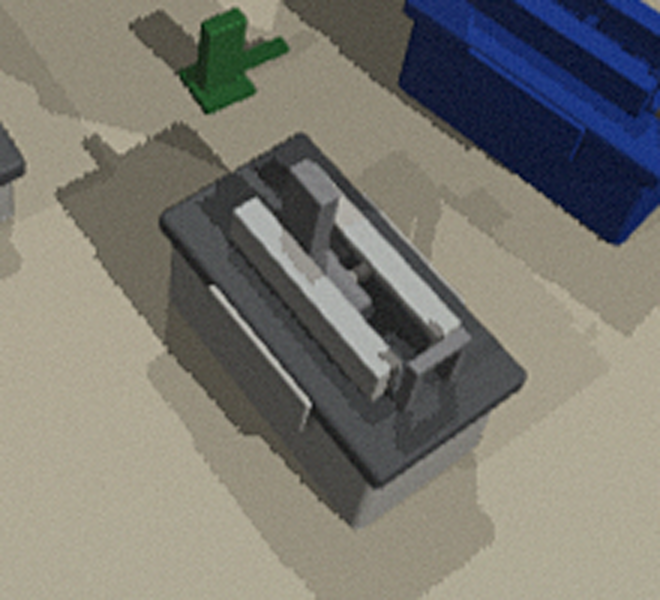

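Candidates for the box, in scene pixels: narrow grey box with dark lid (394,335), blue look-alike (470,250), wide grey box (220,270). Candidates for the catch: steel catch in the narrow box (383,300), green loose one (355,245), wide box's catch (208,240). I choose the steel catch at (383,300). The crop confirms it: grey box, narrow lid, keeper at the lower right, fin at the upper-left open end.

Next I fit the pose from depth.

```bash
python3 - <<'E'
from h import *
for c in ["scene","side"]:
    z=np.load(c+"0.npz"); d=z["d"]
    v,u=np.nonzero(d>0); W=world(c,np.stack([u,v],1),d)
    near=(abs(W[:,0]-535)<110)&(abs(W[:,1]-190)<140)
    L=W[near&(W[:,2]>95)&(W[:,2]<105)]
    (cx,cy),(w,h),a=cv2.minAreaRect(L[:,:2].astype(np.float32))
    print(c,"lid",len(L),np.round([cx,cy,w,h,a],1),"zmed",np.median(L[:,2]))
    for lo,hi,n in [(165,180,"fintop"),(135,165,"fin"),(139,150,"keeper/fin"),(122,134,"lips")]:
        F=W[near&(W[:,2]>lo)&(W[:,2]<hi)]
        if len(F)>5:
            (a1,b1),(w1,h1),an=cv2.minAreaRect(F[:,:2].astype(np.float32)); print(n,len(F),np.round(F.mean(0),1),np.round([a1,b1,w1,h1,an],1))
E
```

```text
scene lid 4230 [531.5 192.5 201.4 117.8  68. ] zmed 99.87816719352918
fintop 167 [521.4 162.2 170.9] [520.2 162.2  31.3  15.6  67.2]
fin 331 [541.7 208.9 147. ] [541.8 205.7 127.6  38.1  72.5]
keeper/fin 202 [549.6 232.  144.4] [544.7 206.  127.3  37.9  75.4]
lips 1458 [538.4 199.3 127.8] [533.6 199.7 142.1  61.3  67.7]
side lid 2053 [533.5 191.1 201.  117.4  67.6] zmed 100.11916860566879
fintop 103 [522.2 157.1 170.7] [522.3 160.2  29.   13.8  66. ]
fin 313 [535.5 189.4 147.7] [546.  204.4 128.3  38.5  74. ]
keeper/fin 166 [543.9 212.3 144. ] [546.  204.6 128.   38.   74.1]
lips 713 [534.6 177.  127.8] [537.1 199.6 144.8  60.2  67.4]
```

Fit: box centre ≈ (532.5, 192), box +y at 67.7°. Fin ≈ (521, 161.5), so box y ≈ -32.6, and the lid is at 100 as expected. The tool needs rz ≈ -48.7°, after which tool x lies along box +y.

Call:
step_arm([
  [50,0,0,-8,0,0,-9.7],
  [50,0,0,-8,0,0,-9.7],
  [50,0,0,-8,0,0,-9.7],
  [50,0,0,-8,0,0,-9.7],
  [50,0,0,-8,0,0,-9.7],
  [50,0,0,0,0,0,0],
], force=50)

```text
t: 1.05
tool_pos: [179.0, -519.4, 271.0]
orientation: [-0.001, 0.824, 0.566, 0.001]
contact_force: [-0.1, -0.7, -0.5]
finger_gap: 49.9
```

```bash
cat >> h.py <<'E'
from scipy.spatial.transform import Rotation as Ro
def goal(P,yaw):
    """tool-frame shift to world P; turn so tool x is at yaw deg, z down"""
    s=r.observe(); q=s["orientation"]; R=Ro.from_quat([q[1],q[2],q[3],q[0]])
    a=np.deg2rad(yaw); X=np.array([np.cos(a),np.sin(a),0]); Z=np.array([0,0,-1.]); T=Ro.from_matrix(np.stack([X,np.cross(Z,X),Z],1))
    print("t",round(s["t"],2),"tcp",np.round(s["tool_pos"],1),"gap",round(s["finger_gap"],1),"F",np.round(s["contact_force"],1),"xdir",np.round(np.degrees(np.arctan2(*R.as_matrix()[[1,0],0])),1))
    print("shift",np.round(R.inv().apply(np.array(P)-s["tool_pos"]),1),"turn",np.round((R.inv()*T).as_rotvec(degrees=True),1))
E
python3 -c "
from h import *
goal([505,125,270],67.7)"
```

```text
t 1.05 tcp [ 179.  -519.4  271. ] gap 49.9 F [-0.1 -0.7 -0.5] xdir 69.0
shift [718.5  73.3   2.6] turn [-0.1 -0.1  1.3]
```

Call:
step_arm([
  [50,55,5.5,0,0,0,0.3],
  [50,55,5.5,0,0,0,0.3],
  [50,55,5.5,0,0,0,0.3],
  [50,55,5.5,0,0,0,0.3],
  [50,55,5.5,0,0,0,0],
  [50,55,5.5,0,0,0,0],
  [50,55,5.5,0,0,0,0],
  [50,55,5.5,0,0,0,0],
])

```text
t: 2.05
tool_pos: [392.3, -121.0, 267.7]
orientation: [-0.003, 0.84, 0.543, 0.002]
contact_force: [1.3, -0.5, 0.1]
finger_gap: 50.1
```

```bash
python3 -c "
from h import *
goal([505,125,270],67.7)"
```

```text
t 2.05 tcp [ 392.3 -121.   267.7] gap 50.1 F [ 1.3 -0.5  0.1] xdir 65.7
shift [270.6   1.7  -0.5] turn [-0.2 -0.4 -2. ]
```

Call:
step_arm([
  [50,54,0,0,0,0,-0.5],
  [50,54,0,0,0,0,-0.5],
  [50,54,0,0,0,0,-0.5],
  [50,54,0,0,0,0,-0.5],
  [50,45,0,0,0,0,0],
  [50,0,0,0,0,0,0],
])

```text
t: 2.8
tool_pos: [498.7, 130.1, 265.8]
orientation: [-0.004, 0.834, 0.552, 0.001]
contact_force: [-0.0, -0.4, -0.5]
finger_gap: 49.9
```

```bash
python3 - <<'E'
from h import *
goal([521.2,161.5,200],67.7)
m=vision.camera_model("wrist"); p,d=vision.get_image("wrist"); save("wrist1",p); np.savez("wrist1.npz",p=p,d=d)
v,u=np.nonzero(d>0); W=world("wrist",np.stack([u,v],1),d,m)
near=(abs(W[:,0]-535)<110)&(abs(W[:,1]-190)<140)
for lo,hi,n in [(95,105,"lid"),(167,180,"fintop"),(122,134,"lips"),(140,150,"keeper")]:
    F=W[near&(W[:,2]>lo)&(W[:,2]<hi)]
    if len(F)>5:
        print(n,len(F),np.round(F.mean(0),1),[np.round(q,1) for q in cv2.minAreaRect(F[:,:2].astype(np.float32))])
E
```

```text
t 2.8 tcp [498.7 130.1 265.8] gap 49.9 F [-0.  -0.4 -0.5] xdir 67.1
shift [37.3  8.9 66. ] turn [-0.3 -0.3 -0.6]
lid 23165 [533.6 195.8  99.3] [array([531.5, 189. ]), array([189.6, 116.7]), np.float64(67.6)]
fintop 1074 [522.2 163.4 171.2] [array([522.1, 162.7]), array([30.1, 13.7]), np.float64(67.2)]
lips 8966 [535.4 198.2 127.5] [array([535.5, 198.6]), array([136. ,  59.1]), np.float64(67.7)]
keeper 794 [559.9 258.7 144.1] [array([544.1, 219.7]), array([95.4, 37.7]), np.float64(67.6)]
```

View pics/wrist1.png

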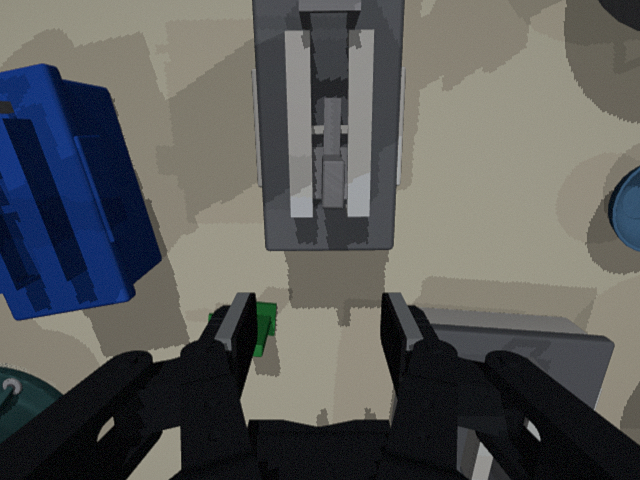

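Wrist view: the fin top is at about (333,183), in the guide of the grey narrow box, with the keeper at (330,10). Blue box is at the left and the green look-alike at (265,330), both out of the way. The refined fin centre is (522, 162.7).

Call:
step_arm([
  [50,20,4.5,0,0,0,-0.5],
  [50,20,4.5,15,0,0,0],
  [50,0,0,20,0,0,0],
  [50,0,0,0,0,0,0],
])

```text
t: 3.35
tool_pos: [523.9, 162.6, 228.0]
orientation: [-0.003, 0.833, 0.553, -0.0]
contact_force: [-0.4, -0.4, -0.2]
finger_gap: 49.9
```

```bash
python3 -c "
from h import *
goal([522.1,162.7,137],67.7)"
```

```text
t 3.35 tcp [523.9 162.6 228. ] gap 49.9 F [-0.4 -0.4 -0.2] xdir 67.1
shift [-0.9 -1.1 91. ] turn [-0.3 -0.2 -0.6]
```

Call:
step_arm([
  [50,-0.5,-0.6,25,0,0,-0.6],
  [50,0,0,25,0,0,0],
  [50,0,0,22,0,0,0],
  [50,0,0,12,0,0,0],
  [50,0,0,0,0,0,0],
])

```text
t: 3.98
tool_pos: [525.5, 162.7, 143.7]
orientation: [-0.003, 0.832, 0.555, 0.002]
contact_force: [-0.3, 0.5, -0.3]
finger_gap: 50.2
```

```bash
python3 -c "
from h import *
goal([522.1,162.7,137],67.7)
p,d=vision.get_image('wrist'); save('wrist2',p)"
```

```text
t 3.98 tcp [525.5 162.7 143.7] gap 50.2 F [-0.3  0.5 -0.3] xdir 67.5
shift [-1.3 -3.1  6.7] turn [-0.1 -0.4 -0.2]
```

View pics/wrist2.png

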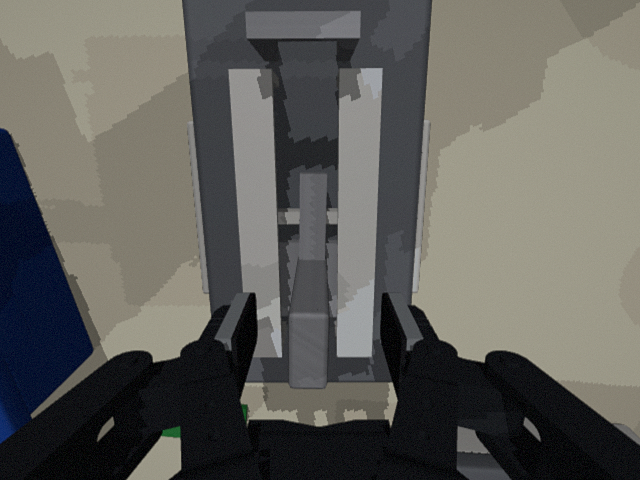

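Call:
step_arm([
  [50,-1,-3,4,0,0.3,0],
  [50,0,0,3,0,0,0],
  [50,0,0,0,0,0,0],
])

```text
t: 4.4
tool_pos: [524.0, 163.3, 139.9]
orientation: [-0.003, 0.832, 0.555, 0.007]
contact_force: [0.1, -0.3, 0.3]
finger_gap: 50.1
```

```bash
python3 -c "
from h import *
goal([522.1,162.7,137],67.7)"
```

```text
t 4.4 tcp [524.  163.3 139.9] gap 50.1 F [ 0.1 -0.3  0.3] xdir 67.5
shift [-1.4 -1.6  2.9] turn [ 0.2 -0.9 -0.2]
```

Call:
step_arm([
  [50,-1,-2,2,0.2,-0.9,-0.2],
  [30,0,0,0,0,0,0],
  [5,0,0,0,0,0,0],
  [5,0,0,0,0,0,0],
  [5,0,0,0,0,0,0],
  [5,0,0,0,0,0,0],
], force=50)

```text
t: 5.15
tool_pos: [522.1, 163.4, 138.5]
orientation: [0.0, 0.831, 0.557, 0.0]
contact_force: [0.3, 0.4, 0.7]
finger_gap: 13.6
```

```bash
python3 -c "
from h import *
goal([522.1,162.7,149],67.7)
p,d=vision.get_image('wrist'); save('wrist3',p)"
```

```text
t 5.15 tcp [522.1 163.4 138.5] gap 13.6 F [0.3 0.4 0.7] xdir 67.7
shift [ -0.7   0.3 -10.5] turn [ 0.  0. -0.]
```

View pics/wrist3.png

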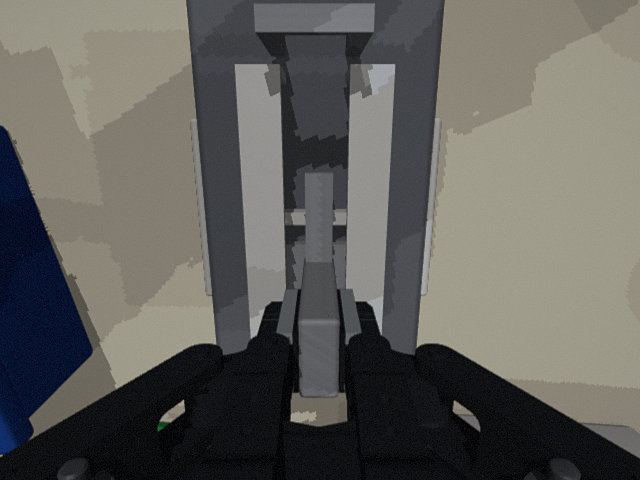

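The fin is held between the pads (gap 13.6 mm). Lifting about 13 mm.

Call:
step_arm([
  [5,0,0,-5,0,0,0],
  [5,0,0,-5,0,0,0],
  [5,0,0,-3,0,0,0],
  [5,0,0,0,0,0,0],
])

```text
t: 5.7
tool_pos: [521.9, 163.3, 152.1]
orientation: [0.0, 0.831, 0.557, -0.0]
contact_force: [-0.1, -0.6, 0.1]
finger_gap: 13.5
```

```bash
python3 - <<'E'
from h import *
goal([522.1+62*.379,162.7+62*.925,151.5],67.7)
z=np.load("side0.npz"); p,d=vision.get_image('side'); save('side3',np.hstack([cv2.resize(p[100:240,300:440],None,fx=4,fy=4)]))
E
```

```text
t 5.7 tcp [521.9 163.3 152.1] gap 13.5 F [-0.1 -0.6  0.1] xdir 67.7
shift [61.5  0.3  0.6] turn [ 0.  0. -0.]
```

View pics/side3.png

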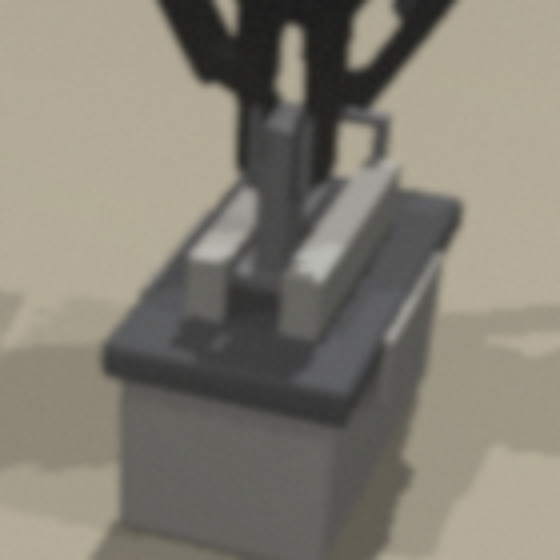

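The foot has come up off the lid, shown in the crop around (255,280). Sliding along tool x, first half.

Call:
step_arm([
  [5,8,0,0,0,0,0],
  [5,10,0,0,0,0,0],
  [5,10,0,0,0,0,0],
  [5,5,0,0,0,0,0],
])

```text
t: 6.25
tool_pos: [535.0, 196.1, 151.3]
orientation: [-0.0, 0.831, 0.557, -0.001]
contact_force: [0.2, -0.2, -0.8]
finger_gap: 13.3
```

```bash
python3 -c "
from h import *
goal([522.1+62*.379,162.7+62*.925,151.5],67.7)"
```

```text
t 6.25 tcp [535.  196.1 151.3] gap 13.3 F [ 0.2 -0.2 -0.8] xdir 67.7
shift [26.1  0.7 -0.2] turn [-0.   0.1 -0. ]
```

Call:
step_arm([
  [5,10,0.3,0,0,0,0],
  [5,10,0.3,0,0,0,0],
  [5,6,0,0,0,0,0],
  [5,0,0,0,0,0,0],
])

```text
t: 6.75
tool_pos: [546.3, 222.3, 150.9]
orientation: [-0.0, 0.83, 0.557, -0.001]
contact_force: [0.7, -0.8, -1.6]
finger_gap: 13.5
```

```bash
python3 - <<'E'
from h import *
goal([522.1+62*.379,162.7+62*.925,138.5],67.7)
m=vision.camera_model("wrist");p,d=vision.get_image('wrist'); save('wrist4',p)
v,u=np.nonzero(d>0); W=world("wrist",np.stack([u,v],1),d,m)
F=W[(abs(W[:,0]-548)<25)&(abs(W[:,1]-225)<30)&(W[:,2]>178)&(W[:,2]<192)]
print(len(F),np.round(F.mean(0),1),np.round(np.median(F[:,2]),1))
E
```

```text
t 6.75 tcp [546.3 222.3 150.9] gap 13.5 F [ 0.7 -0.8 -1.6] xdir 67.7
shift [-2.4  0.3 12.4] turn [-0.1  0.1  0. ]
5341 [548.  225.6 184.4] 184.0
```

View pics/wrist4.png

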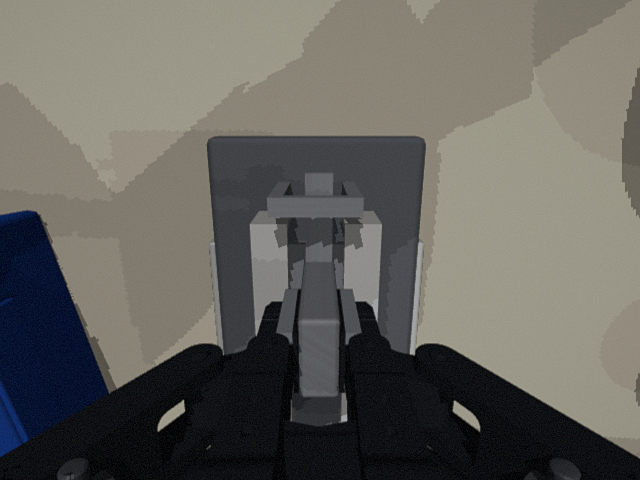

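The tongue tip at (319,180) shows beyond the keeper (315,205), so it has gone through. Lowering.

Call:
step_arm([
  [5,-2,0,4,0,0,0],
  [5,0,0,4,0,0,0],
  [5,0,0,3,0,0,0],
  [5,0,0,0,0,0,0],
])

```text
t: 7.3
tool_pos: [544.9, 219.1, 138.9]
orientation: [-0.0, 0.831, 0.557, -0.001]
contact_force: [-0.1, -0.0, -1.1]
finger_gap: 13.2
```

```bash
python3 -c "
from h import *
goal([522.1+62*.379,162.7+62*.925,138.5],67.7)"
```

```text
t 7.3 tcp [544.9 219.1 138.9] gap 13.2 F [-0.1 -0.  -1.1] xdir 67.6
shift [1.1 0.3 0.4] turn [-0.1  0.1 -0.1]
```

Call:
step_arm([
  [5,0,0,0.7,0,0,0],
  [5,0,0,0,0,0,0],
])

```text
t: 7.55
tool_pos: [545.1, 219.1, 138.7]
orientation: [0.0, 0.831, 0.557, -0.001]
contact_force: [-0.7, 0.4, -0.8]
finger_gap: 13.3
```

Call:
step_arm([
  [45,0,0,0,0,0,0],
  [45,0,0,0,0,0,0],
  [45,0,0,0,0,0,0],
  [45,0,0,0,0,0,0],
])

```text
t: 8.05
tool_pos: [545.5, 219.3, 139.2]
orientation: [0.0, 0.831, 0.557, -0.0]
contact_force: [-0.3, 0.4, 0.1]
finger_gap: 45.1
```

Call:
step_arm([
  [45,0,0,-15,0,0,0],
  [45,0,0,-25,0,0,0],
  [45,0,0,-30,0,0,0],
  [45,0,0,-30,0,0,0],
  [45,-60,0,-20,0,0,0],
  [45,-60,0,-10,0,0,0],
  [45,0,0,0,0,0,0],
])

```text
t: 8.93
tool_pos: [500.7, 107.4, 280.1]
orientation: [0.003, 0.83, 0.557, 0.003]
contact_force: [-0.5, 0.9, -0.1]
finger_gap: 44.8
```

```bash
python3 - <<'E'
from h import *
goal([522.1+62*.379,162.7+62*.925,138.5],67.7)
for c in ["scene","side","wrist"]:
    m=vision.camera_model(c); p,d=vision.get_image(c); save(c+"5",p)
    v,u=np.nonzero(d>0); W=world(c,np.stack([u,v],1),d,m)
    F=W[(abs(W[:,0]-546)<30)&(abs(W[:,1]-219)<40)&(W[:,2]>160)&(W[:,2]<200)]
    F=F[F[:,2]>np.percentile(F[:,2],99)-4] if len(F) else F
    if len(F)>5: print(c,len(F),np.round(F.mean(0),1),[np.round(q,1) for q in cv2.minAreaRect(F[:,:2].astype(np.float32))])
    # tongue tip region
    e=np.array([.379,.925]); x=np.array([.925,-.379]); B=np.stack([(W[:,:2]-[532.5,192])@x,(W[:,:2]-[532.5,192])@e],1)
    T=W[(abs(B[:,0])<8)&(B[:,1]>80)&(B[:,1]<95)]; tb=B[(abs(B[:,0])<8)&(B[:,1]>80)&(B[:,1]<95)]
    k=(T[:,2]>106)&(T[:,2]<135)
    if k.sum(): print("  tongue",k.sum(),np.round(np.percentile(T[k,2],[5,50,95]),1),np.round(np.percentile(tb[k,1],98),1))
    if c=="scene":
        cv2.imwrite("pics/crop5.png",cv2.resize(cv2.cvtColor(p,cv2.COLOR_RGB2BGR)[225:425,280:500],None,fx=3,fy=3))
E
```

```text
t 8.93 tcp [500.7 107.4 280.1] gap 44.8 F [-0.5  0.9 -0.1] xdir 67.8
shift [121.   -2.1 141.8] turn [ 0.4 -0.1  0.1]
scene 131 [543.6 217.5 172.1] [array([543.3, 217.2]), array([29.2, 14.3]), np.float64(70.0)]
  tongue 19 [111.1 116.3 118.7] 82.5
side 63 [545.  214.  171.9] [array([545.2, 215.2]), array([29.1, 13.4]), np.float64(66.2)]
  tongue 2 [116.3 116.5 116.8] 86.2
wrist 1249 [545.2 218.2 171.3] [array([545.2, 218.2]), array([29.5, 13.4]), np.float64(67.8)]
```

View pics/wrist5.png

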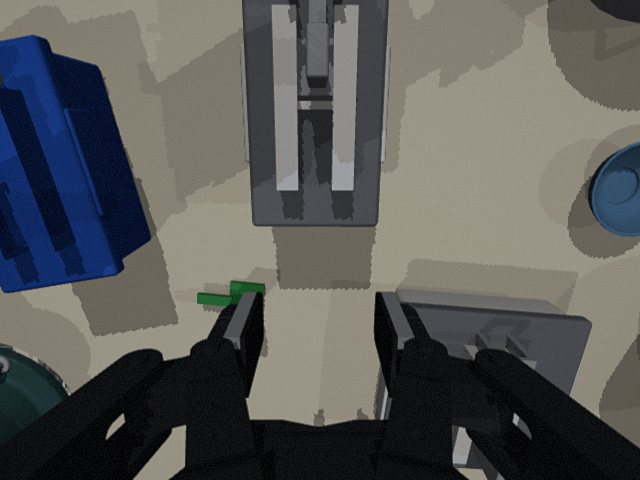

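View pics/side5.png

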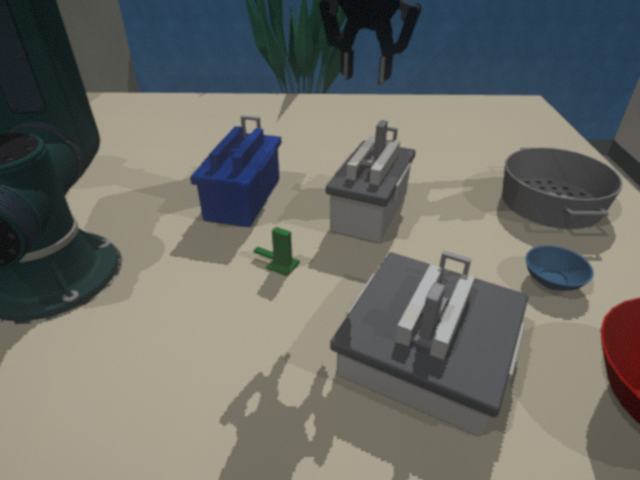

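View pics/crop5.png

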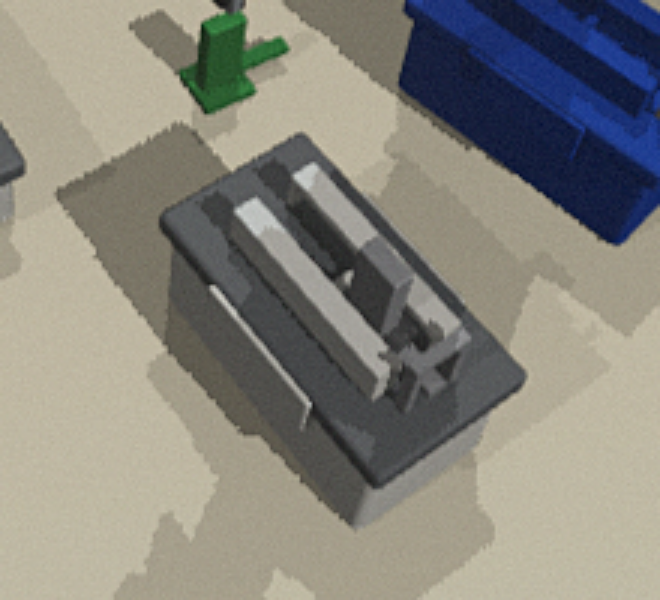

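The crop shows the catch at the keeper end with its tongue through the keeper. The side view shows the wide box's catch still open and the green and blue look-alikes undisturbed.

```bash
python3 -c "
from h import *
print(r.close_job())"
```

```text
the job is handed in; nothing more can be done
None
```

The narrow grey box is locked, and I handed the job in at about 9 s with the gripper clear. I pinched the catch's fin, lifted it 13 mm over the bump, slid it about 60 mm towards the keeper, let it down and let go.

**Seat:** the last wrist measurement puts the catch at box y ≈ +29 mm (seat range 23 to 39).

**Flat on the lid:** the fin top is at z 171–172 mm, against 172 expected with the foot flat.

**Tongue:** it shows past the keeper, at 116–117 mm (expected 117 at its top). Only about 20 depth points in the scene view and 2 in the side view landed on it.

**Forces and other items:** the wrist force stayed below about 2 N at every reading. The wide box's catch and the green and blue look-alikes look unmoved in the images.

**Disagreement:** the three cameras differed by about 2–4 mm on the fin's position, well within the seat's play. No check failed.

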